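Pack the grab tray for a run ashore

TASK

Pack the white grab tray for a run ashore: set the yellow GPS, the orange buoyancy light, the blue compass and the green first-aid box each down into its own cut-out, the one whose floor has the thing's own colour, sitting flat on that floor (the light upright), set down and not dropped. The yellow radio and the orange net float stay aboard: leave them where they are.

Things in the scene. Friction and masses are not known exactly. Their poses are not given: they have to be found in the camera images.
- gps: handheld GPS: yellow plastic case with a large blank grey-green screen in a black bezel, five round black keys and a short black aerial at one end. It lies flat, screen up. 115 mm long with the aerial (its x, aerial at +x; the yellow case itself spans x = -57 to +46 mm), 54 mm wide (its y), 36 mm high, about 0.2 kg. Origin: centre of its underside, z up
- light: buoyancy light: orange upright cylinder, 52 mm diameter and 40 mm high, with a white band round it and on top a clear domed lens 36 mm wide; 58 mm high over all, about 0.12 kg. Origin: centre of its underside, z up along its axis; it stands upright at any yaw
- compass: hand-bearing compass: round blue rubber-cased puck, 64 mm diameter and 34 mm high, white dial with a red and black needle on top, about 0.11 kg. Origin: centre of its underside, z up; any yaw
- aidbox: first-aid box: closed green plastic box with a white cross on its lid, 100 mm long (its x), 62 mm wide (its y), 40 mm high, about 0.18 kg. Origin: centre of its underside, z up
- bay_yellow: insert for the GPS: fixed dark grey plate 148 (x) x 98 mm (y), 12 mm thick, in its middle a rectangular 135 mm (x) by 74 mm (y) cut-out 8 mm deep with yellow floor. Origin: centre of its underside; z up, cut-out floor at 4 mm. One of 4, in changing order, 2 x 2 in a fixed white tray (310 x 210 mm, rim 22 mm above bench): centres 150 mm apart along x, 100 mm along y, all turned alike, undersides 6 mm above bench
- bay_orange: insert for the buoyancy light: fixed dark grey plate 148 (x) x 98 mm (y), 12 mm thick, in its middle a round 72 mm diameter cut-out 8 mm deep with orange floor. Origin: centre of its underside; z up, cut-out floor at 4 mm. One of 4, in changing order, 2 x 2 in a fixed white tray (310 x 210 mm, rim 22 mm above bench): centres 150 mm apart along x, 100 mm along y, all turned alike, undersides 6 mm above bench
- bay_blue: insert for the compass: fixed dark grey plate 148 (x) x 98 mm (y), 12 mm thick, in its middle a round 84 mm diameter cut-out 8 mm deep with blue floor. Origin: centre of its underside; z up, cut-out floor at 4 mm. One of 4, in changing order, 2 x 2 in a fixed white tray (310 x 210 mm, rim 22 mm above bench): centres 150 mm apart along x, 100 mm along y, all turned alike, undersides 6 mm above bench
- bay_green: insert for the first-aid box: fixed dark grey plate 148 (x) x 98 mm (y), 12 mm thick, in its middle a rectangular 120 mm (x) by 82 mm (y) cut-out 8 mm deep with green floor. Origin: centre of its underside; z up, cut-out floor at 4 mm. One of 4, in changing order, 2 x 2 in a fixed white tray (310 x 210 mm, rim 22 mm above bench): centres 150 mm apart along x, 100 mm along y, all turned alike, undersides 6 mm above bench
- radio: look-alike that stays out: yellow handheld radio, as big as the GPS (115 mm long along its x with its fat round black aerial at +x, 54 mm wide, 34 mm high) but with dark speaker louvres and a strip of three small keys instead of a screen. Loose, about 0.26 kg. Origin: centre of its underside, z up
- net_float: look-alike that stays out: orange net float, an upright barrel 52 mm diameter and 50 mm high with a dark hole in its top, no lens and no white band. Loose, about 0.07 kg. Origin: centre of its underside, z up

How it is judged (in metres and radians):
At the end, for the whole second after the job is handed in: each thing in the cut-out of its own colour, within 15 mm of centre, underside within 3.5 mm of its floor, tilt below 0.1 rad, at rest; GPS and first-aid box within 0.3 rad of the cut-out's length, either way round; radio and net float upright, within 20 mm of their start (horizontal distance between gps and bay_yellow below 0.015 m and z of gps in the frame of bay_yellow between 0 and 0.0075 m and angle between each of gps, light, compass, aidbox, radio, net_float's own z axis and vertical below 0.1 rad and linear speed of each of gps, light, compass, aidbox below 0.02 m/s and angular speed of each of gps, light, compass, aidbox below 0.2 rad/s and angle between the x axis of gps and the x axis of bay_yellow, either way round below 0.3 rad and horizontal distance between light and bay_orange below 0.015 m and z of light in the frame of bay_orange between 0 and 0.0075 m and horizontal distance between compass and bay_blue below 0.015 m and z of compass in the frame of bay_blue between 0 and 0.0075 m and horizontal distance between aidbox and bay_green below 0.015 m and z of aidbox in the frame of bay_green between 0 and 0.0075 m and angle between the x axis of aidbox and the x axis of bay_green, either way round below 0.3 rad and distance of each of radio, net_float from where it was at the start of the episode below 0.02 m); the robot touches nothing.
It fails at once if the yellow radio that stays out is moved or knocked over (more than 20 mm) (distance of radio from where it was at the start of the episode above 0.02 m or angle between radio's own z axis and vertical above 0.35 rad).
It fails at once if the orange net float that stays out is moved or knocked over (more than 20 mm) (distance of net_float from where it was at the start of the episode above 0.02 m or angle between net_float's own z axis and vertical above 0.35 rad).
It fails at once if one of the four things is dropped: it falls faster than 0.7 m/s (a fall of about 25 mm) with no finger on it ((linear speed of gps above 0.7 m/s and contact force between gps and the fingers below 0.05 N) or (linear speed of light above 0.7 m/s and contact force between light and the fingers below 0.05 N) or (linear speed of compass above 0.7 m/s and contact force between compass and the fingers below 0.05 N) or (linear speed of aidbox above 0.7 m/s and contact force between aidbox and the fingers below 0.05 N)).
It also fails if it takes over 106 s, if anything falls off the work surface, if the arm or the gripper's body presses on something with over 40 N, if the wrist force passes 120 N, or if a joint passes its speed limit or range.

ROBOT

A 6-joint arm with a two-finger parallel gripper is mounted at the origin on the work surface. World frame = base frame: x ahead of the robot, y to its left, z up, the work surface at z = 0. Lengths are in mm, angles in rad, forces in N, time in s.
With the tool pointing down it reaches from about 350 to 975 mm from the base axis. Payload 7.1 kg.
Tool frame: the origin (TCP) lies midway between the tips of the shut fingers; the grasp point (between the pads) lies 19 mm behind it (ctrl.grasp_offset is the distance from the TCP to the grasp point, in mm); z points along the fingers, y is the line along which they close (so a half turn about z gives the same grasp; the last joint's range is limited). The gripper opens to 88 mm and grips with 3 to 60 N. Pads are 20 mm wide; open, the fingers measure 115 mm over their backs; the gripper's body (75 mm by 178 mm) begins 61 mm behind the grasp point.
Start: joints at [1.258, 0.423, 1.63, -0, 1.089, -0.019], TCP at [180.963, 598.212, 222.675] pointing down, gripper open.
Joint ranges: [-3, 3], [-0.9, 2.11], [0.09, 2.58], [-1.31, 4.45], [0.11, 2.69], [-2.54, 2.54]. Speed limits (rad/s): [2.39, 2.39, 3.01, 3.14, 3.14, 3.14].

INTERFACE

Orientations are given as a rotation vector (axis times angle).
In Python, from workcell import sensors, viewer, ctrl gives the robot as it stands. The module is installed in compiled form; this text tells all that it offers.
- The arm moves only by the shell command python3 -m handwheel 'ROWS'. ROWS is JSON, a list of rows, each a list of 7 numbers: the shift along the tool's x, y, z in mm, then the turn, a rotation vector about the tool's x, y, z in rad, then the closure, from 0 (fully open) to 1 (shut). In form: [[x, y, z, rx, ry, rz, jaw], ...]. A call has 1 to 10 rows; each row shifts and turns the commanded pose from where the row before left it, along the tool's axes as they then stand; what a row does not reach is not made up. A row lasts 1/8 s, in which the tool goes at most 62.5 mm and 10.7 degrees, less where a joint would pass 70% of its speed; a pose out of reach is approached as far as the arm can. A call is refused whole if a number of a shift passes 62.5 or a number of a turn 0.188, either way. A call with a gripper value outside its range is refused whole. The fingers move at their own pace and stop on an object; the grip force is fixed at half the most. Time passes only in rows, so rows that do not move let the fingers close. It gives the time, the measured TCP pose, the force, the opening and the grip force at its end, in the units of the state.
- sensors.get_obs(): the state, without advancing time (a new reading comes with each control period).
- viewer.get_image(name): name is "scene" or "side" or "wrist"; returns a dict with "frame" (384x512x3 uint8, blue, green, red), "fov_y" (degrees; the focal length in pixels is half the picture's height over the tangent of half this angle, whatever the lens; pixels are square), "cx", "cy" (the principal point, pixels), "R" (3x3) and "t" (3): a world point X has camera coordinates R X + t. Camera axes: x right, y down, z forward; pixel columns grow to the right and rows downward; lengths in mm; the calibration is good to about 2 mm. A picture is of the moment at which its call begins. There is no depth.
- ctrl.close_job(): hands the job in; it is judged then, once.
The state is a dict: "t": time; "qpos": joint angles; "qvel": joint speeds; "joint_torque": joint torques, N m; "ee_pos": TCP position; "orientation": TCP orientation; "ft_force": force on the tool from outside, world axes, zero at the start; "moment": the same for the moment, N m; "width": finger opening in mm; "grasp_force": force on a finger pad.
Only numpy, scipy, OpenCV 4.12 (cv2) and the standard library are available. Lean on these libraries where they do the work, as an engineer would, in place of code of your own. Each camera call takes 0.05 s, during which the arm holds its last target. There are 200 camera calls.

## Working session

There is one attempt and no reset: what is moved stays moved. The work goes in short steps, Python scripts to look and compute and a shell command to move; the robot and the scene stay as the last step left them, time stands still between calls to the robot, and variables do not carry over. Pictures are saved under pics/ and viewed, at most 14 in all, crops included, and the job is handed in when it is done.

```bash
mkdir -p pics; python3 - <<'E'
from workcell import sensors, viewer, ctrl
import cv2, pickle, numpy as np
d={n:viewer.get_image(n) for n in("scene","side","wrist")}
pickle.dump(d,open("d0.pkl","wb"))
for n in d:
    i=d[n]; cv2.imwrite(f"pics/{n}0.png",i["frame"]); print(n,i["fov_y"],i["cx"],i["cy"],np.round(-np.array(i["R"]).T@i["t"]), np.round(i["R"],2).tolist())
o=sensors.get_obs(); print({k:np.round(v,3).tolist() for k,v in o.items()})
E
```

```text
scene 47.37353250868949 259.97017932619565 189.55391923704732 [927. 587. 843.] [[-0.82, 0.57, 0.0], [0.42, 0.61, -0.67], [-0.39, -0.55, -0.74]]
side 49.17542318057152 262.7469144926317 194.77025639587367 [ 268. -846. 1105.] [[0.95, -0.31, -0.0], [-0.23, -0.72, -0.65], [0.2, 0.62, -0.76]]
wrist 62.123939194468505 256.46315155092054 194.63100318389337 [110. 620. 384.] [[0.29, 0.96, -0.0], [0.92, -0.28, 0.27], [0.26, -0.08, -0.96]]
{'t': 0.15, 'qpos': [1.258, 0.424, 1.631, -0.0, 1.089, -0.019], 'qvel': [-0.0, -0.002, -0.002, 0.0, 0.001, 0.0], 'joint_torque': [0.0, -54.499, -27.392, 0.064, 0.021, -0.0], 'ee_pos': [180.847, 597.807, 222.07], 'orientation': [-0.46, -3.108, 0.002], 'ft_force': [-0.269, 0.018, 0.78], 'moment': [-0.028, 0.007, 0.019], 'grasp_force': 0.0, 'width': 87.581}
```

View pics/scene0.png

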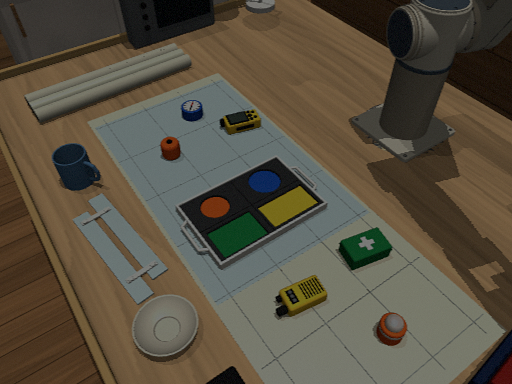

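View pics/side0.png

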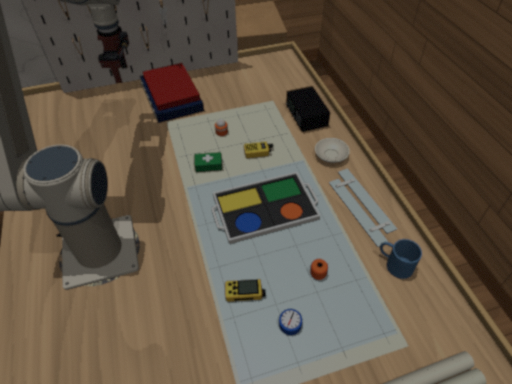

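View pics/wrist0.png

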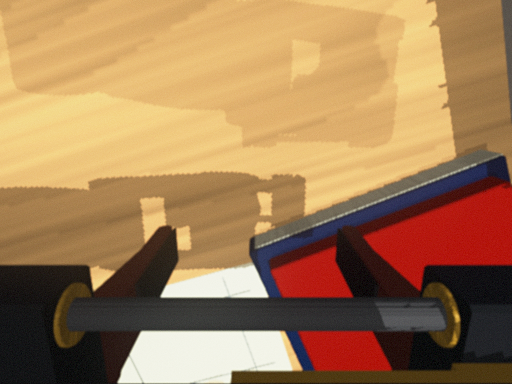

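The scene view shows the light (392,328), aid box (366,247), radio with louvres (302,296), GPS (241,122), compass (192,110), net float (171,148) and tray bays orange (215,207), blue (264,181), yellow (290,206) and green (238,234). The side view shows the same layout. The wrist view sees only bench and books.

```bash
cat > h.py <<'E'
import cv2, numpy as np
def ray(im,px,z):
    f=192/np.tan(np.radians(im["fov_y"])/2); R=np.array(im["R"]); c=-R.T@np.array(im["t"])
    p=np.atleast_2d(px).astype(float)
    d=np.c_[(p[:,0]-im["cx"])/f,(p[:,1]-im["cy"])/f,np.ones(len(p))]@R
    return (c+d*((z-c[2])/d[:,2])[:,None])[:,:2]
HUE={"y":(20,35),"o":(3,15),"b":(105,130),"g":(50,90)}
def blob(im,col,seed,smin=110,vmin=40,r=45):
    hsv=cv2.cvtColor(im["frame"],cv2.COLOR_BGR2HSV); lo,hi=HUE[col]
    m=cv2.inRange(hsv,(lo,smin,vmin),(hi,255,255))
    w=np.zeros_like(m); cv2.circle(w,seed,r,255,-1); m=cv2.morphologyEx(m&w,cv2.MORPH_CLOSE,np.ones((3,3)))
    cs,_=cv2.findContours(m,cv2.RETR_EXTERNAL,cv2.CHAIN_APPROX_NONE)
    return cv2.convexHull(max([c for c in cs],key=cv2.contourArea)).reshape(-1,2)
def meas(im,col,seed,z,**k):
    P=ray(im,blob(im,col,seed,**k),z).astype(np.float32); r=cv2.minAreaRect(P)
    b=cv2.boxPoints(r); e=[b[1]-b[0],b[2]-b[1]]; l=max(e,key=np.linalg.norm)
    M=cv2.moments(P.reshape(-1,1,2)); cen=np.array([M["m10"],M["m01"]])/M["m00"]
    a=np.degrees(np.arctan2(l[1],l[0])); a=(a+90)%180-90
    return np.round(cen,1),np.round(r[0],1),np.round(sorted(r[1]),1),round(float(a),1)
E
python3 - <<'E'
import pickle; from h import *
d=pickle.load(open("d0.pkl","rb"))
T=[("gps","y",(241,122),(244,290),18,22),("radio","y",(302,296),(257,149),17,22),("light","o",(391,330),(221,129),20,22),("float","o",(171,148),(319,268),25,20),
("compass","b",(192,110),(290,321),17,18),("aid","g",(366,247),(208,161),20,35),
("By","y",(290,206),(239,200),10,40),("Bo","o",(215,207),(291,211),10,25),("Bb","b",(264,181),(248,223),10,25),("Bg","g",(238,234),(282,188),10,40)]
for n,c,s1,s2,z,r in T:
    for v,s in(("scene",s1),("side",s2)):
        try: print(n,v,*meas(d[v],c,s,z,r=r+6))
        except Exception as e: print(n,v,e)
E
```

```text
gps scene [ 385.8 -277.7] [ 386.1 -277.4] [ 84.6 111. ] -13.5
gps side [ 388.1 -276.5] [ 388.3 -276.7] [ 60.8 106.2] -15.7
radio scene [594.3 269.5] [594.8 269.4] [64.1 98.7] -8.7
radio side [597.6 272.9] [599.3 272.3] [76.8 94.5] -9.0
light scene [497.5 427.8] [497.3 428.3] [51.  72.2] 21.9
light side [499.2 426.8] [498. 424.] [44.9 71.9] 80.1
float scene [ 616.6 -286.5] [ 616.7 -286.4] [49.1 93.3] 63.7
float side [ 618.4 -282.1] [ 618.8 -283. ] [47.4 68.5] 67.9
compass scene [ 481.2 -411. ] [ 481.9 -410.8] [ 61.9 102.5] 65.2
compass side [ 479.8 -411.3] [ 477.8 -413.6] [53.3 61.7] -33.6
aid scene [396.1 254. ] [396.8 254.9] [66.6 99.3] -12.0
aid side [407.6 264. ] [406.7 263.4] [85.9 92.9] -12.8
By scene [467.8  52.7] [467.6  52.6] [ 73.2 134.5] 0.3
By side [470.4  59.6] [470.8  59.6] [ 78.  138.9] 0.7
Bo scene [619.3 -46. ] [619.5 -46. ] [64.4 72.2] -34.7
Bo side [621.6 -39.1] [621.7 -39.1] [72.7 74. ] -18.0
Bb scene [468.4 -47.3] [468.7 -47. ] [75.1 83.7] -34.7
Bb side [471.3 -40. ] [471.3 -40.6] [81.8 85.3] -17.6
Bg scene [618.2  54.2] [618.1  54.2] [ 78.4 118.7] 0.6
Bg side [620.4  61.2] [620.5  61.4] [ 82.5 121.9] 0.0
```

```bash
cat > go.py <<'E'
# usage: go.py x y z yawdeg ; prints shift (tool axes, at present orientation), tilt and turn needed
import sys, numpy as np
from scipy.spatial.transform import Rotation as Ro
from workcell import sensors
o=sensors.get_obs(); R=Ro.from_rotvec(o["orientation"]); M=R.as_matrix()
x,y,z,a=map(float,sys.argv[1:5])
yaw=np.degrees(np.arctan2(M[1,0],M[0,0])); a=yaw+((a-yaw+90)%180-90); ar=np.radians(a)
X=np.array([np.cos(ar),np.sin(ar),0]);Z=np.array([0,0,-1]);T=np.c_[X,np.cross(Z,X),Z]
print("pos",np.round(o["ee_pos"],1),"yaw",round(yaw,1),"q6",round(o["qpos"][5],2),"w",round(o["width"],1))
d=np.array([x,y,z])-o["ee_pos"]
print("shift now-axes",np.round(M.T@d,1)," after-turn axes",np.round(T.T@d,1)," turn",np.round(Ro.from_matrix(M.T@T).as_rotvec(),3))
E
python3 go.py 498 427 110 0
```

```text
pos [180.8 597.8 222.1] yaw 163.2 q6 -0.02 w 87.6
shift now-axes [-353.   -71.5  112.1]  after-turn axes [-317.2 -170.8  112.1]  turn [-0.001 -0.    -0.294]
```

```bash
python3 -m handwheel '[[0,0,0,0,0,-0.147,0],[0,0,0,0,0,-0.147,0],[-45.3,-24.4,12,0,0,0,0],[-45.3,-24.4,12,0,0,0,0],[-45.3,-24.4,12,0,0,0,0],[-45.3,-24.4,12,0,0,0,0],[-45.3,-24.4,12,0,0,0,0],[-45.3,-24.4,12,0,0,0,0],[-45.3,-24.4,12,0,0,0,0],[0,0,0,0,0,0,0]]'; python3 - <<'E'
from workcell import viewer; import cv2
cv2.imwrite("pics/w1.png",viewer.get_image("wrist")["frame"])
E
python3 go.py 498 427 12 0
```

```text
t: 1.4
ee_pos: [500.3, 425.1, 137.3]
orientation: [-0.006, -3.141, 0.002]
ft_force: [0.2, -0.0, -0.5]
width: 87.6
grasp_force: 0.0
pos [498.8 426.2 137.8] yaw 179.8 q6 -0.88 w 87.6
shift now-axes [  0.6   0.9 125.8]  after-turn axes [  0.8   0.8 125.8]  turn [-0.001 -0.001 -0.003]
```

View pics/w1.png

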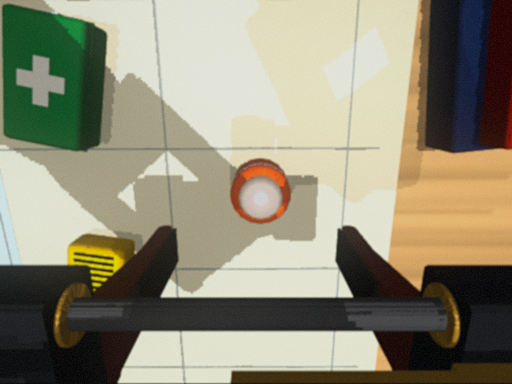

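The wrist view shows the light at (261,190), centred between the fingers, with the aid box at upper left (50,80).

```bash
python3 - <<'E'
from workcell import viewer; from h import *; im=viewer.get_image("wrist")
print(ray(im,[(261,190)],30)); print(meas(im,"g",(50,80),35,r=110,vmin=20))
E
python3 -m handwheel '[[0.5,1,30,0,0,0,0],[0,0,30,0,0,0,0],[0,0,30,0,0,0,0],[0,0,22,0,0,0,0],[0,0,11,0,0,0,0],[0,0,2,0,0,0,0],[0,0,0,0,0,0,0]]'; python3 go.py 498 427 12 0
```

```text
[[496.82522051 430.28492825]]
(array([409.2, 263.6]), array([409.3, 265.5]), array([76.2, 99. ]), -11.7)
t: 2.38
ee_pos: [498.0, 428.9, 14.4]
orientation: [-0.0, 3.141, 0.001]
ft_force: [0.5, -0.1, 0.2]
width: 87.7
grasp_force: 0.0
pos [498.  428.9  14.4] yaw -180.0 q6 -0.88 w 87.7
shift now-axes [ 0.  -1.9  2.4]  after-turn axes [-0.  -1.9  2.4]  turn [0.001 0.001 0.   ]
```

```bash
python3 -m handwheel '[[0,0,0,0,0,0,1],[0,0,0,0,0,0,1],[0,0,0,0,0,0,1],[0,0,0,0,0,0,1],[0,0,0,0,0,0,1],[0,0,-25,0,0,0,1],[0,0,-50,0,0,0,1],[0,0,-40,0,0,0,1],[0,0,0,0,0,0,1]]'; python3 go.py 620 -42.5 130 0
```

```text
t: 3.5
ee_pos: [499.3, 430.0, 132.1]
orientation: [-0.0, 3.137, 0.006]
ft_force: [-0.2, 0.5, -1.1]
width: 51.9
grasp_force: 30.0
pos [499.3 430.  132.1] yaw -180.0 q6 -0.88 w 51.9
shift now-axes [-120.6 -472.5    0.8]  after-turn axes [-120.7 -472.5    2.1]  turn [0.004 0.005 0.   ]
```

```bash
python3 -m handwheel '[[-6,-24,0,0,0,0,1],[-13,-50,0,0,0,0,1],[-13,-50,0,0,0,0,1],[-13,-50,0,0,0,0,1],[-13,-50,0,0,0,0,1],[-13,-50,0,0,0,0,1],[-13,-50,0,0,0,0,1],[-13,-50,0,0,0,0,1],[-13,-50,0,0,0,0,1],[-11,-48,0,0,0,0,1]]'; python3 -m handwheel '[[0,0,0,0,0,0,1],[0,0,0,0,0,0,1]]'; python3 go.py 620 -42.5 25 0;  python3 - <<'E'
from workcell import viewer; import cv2
cv2.imwrite("pics/w2.png",viewer.get_image("wrist")["frame"])
E
```

```text
t: 4.75
ee_pos: [616.9, -46.4, 126.4]
orientation: [-0.001, -3.138, -0.0]
ft_force: [1.0, 0.8, -1.0]
width: 51.6
grasp_force: 30.0
t: 5.0
ee_pos: [616.9, -43.9, 127.0]
orientation: [-0.002, -3.138, -0.001]
ft_force: [-0.2, 0.2, -1.2]
width: 51.4
grasp_force: 30.0
pos [616.9 -43.9 127. ] yaw 179.9 q6 -1.66 w 51.4
shift now-axes [ -3.4   1.4 102. ]  after-turn axes [ -3.1   1.4 102. ]  turn [ 0.    -0.003 -0.001]
```

View pics/w2.png

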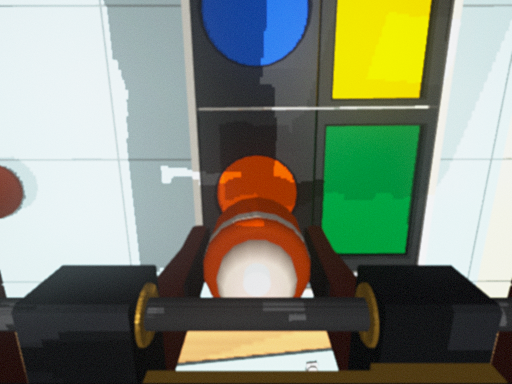

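The wrist view shows the light upright in the grip at (257,255). The orange cut-out behind it spans columns 218–298, and the green floor spans (323–421, 124–256).

```bash
python3 - <<'E'
from workcell import viewer; from h import *; im=viewer.get_image("wrist")
print(meas(im,"g",(370,190),10,r=100)); print(ray(im,[(218,190),(298,190)],12))
E
python3 -m handwheel '[[-1.5,0.7,20,0,0,0,1],[-1.5,0.7,30,0,0,0,1],[0,0,25,0,0,0,1],[0,0,14,0,0,0,1],[0,0,7,0,0,0,1],[0,0,3,0,0,0,1],[0,0,0,0,0,0,1],[0,0,0,0,0,0,1]]'; python3 go.py 620 -42.5 24.5 0
```

```text
(array([619.3,  57.9]), array([620.3,  57.1]), array([ 82.5, 121.9]), 0.7)
[[617.07925795 -77.59522337]
 [617.08573978  -5.49334417]]
t: 6.1
ee_pos: [622.2, -42.2, 30.4]
orientation: [-0.0, 3.14, -0.0]
ft_force: [0.6, -0.2, -0.4]
width: 51.3
grasp_force: 30.0
pos [622.2 -42.2  30.4] yaw -180.0 q6 -1.66 w 51.3
shift now-axes [ 2.2 -0.3  5.9]  after-turn axes [ 2.2 -0.3  5.9]  turn [-0.     0.001  0.   ]
```

```bash
python3 -m handwheel '[[1.5,0,3,0,0,0,1],[0,0,2,0,0,0,1],[0,0,0.7,0,0,0,1],[0,0,0,0,0,0,1],[0,0,0,0,0,0,1]]'; python3 go.py 620 -42.5 24.5 0
```

```text
t: 6.72
ee_pos: [620.2, -42.1, 24.0]
orientation: [-0.0, 3.142, -0.0]
ft_force: [-0.4, -0.2, -0.4]
width: 51.9
grasp_force: 30.0
pos [620.2 -42.1  24. ] yaw -180.0 q6 -1.66 w 51.9
shift now-axes [ 0.2 -0.4 -0.5]  after-turn axes [ 0.2 -0.4 -0.5]  turn [-0.  0.  0.]
```

```bash
python3 -m handwheel '[[0,0,1,0,0,0,1],[0,0,0.5,0,0,0,1],[0,0,0,0,0,0,1]]'; python3 -m handwheel '[[0,0,0,0,0,0,0.3],[0,0,0,0,0,0,0.2],[0,0,0,0,0,0,0],[0,0,0,0,0,0,0],[0,0,-20,0,0,0,0],[0,0,-45,0,0,0,0],[0,0,-45,0,0,0,0],[0,0,0,0,0,0,0]]'; python3 go.py 405 261 100 -12
```

```text
t: 7.1
ee_pos: [620.4, -42.1, 23.8]
orientation: [-0.0, 3.141, -0.0]
ft_force: [-3.8, -0.6, 11.4]
width: 51.7
grasp_force: 30.0
t: 8.1
ee_pos: [623.2, -42.4, 137.7]
orientation: [-0.0, 3.133, -0.001]
ft_force: [-0.5, 0.2, 0.4]
width: 87.9
grasp_force: 0.0
pos [623.2 -42.4 137.7] yaw -180.0 q6 -1.66 w 87.9
shift now-axes [218.4 303.4  35.7]  after-turn axes [276.5 251.4  37.7]  turn [0.    0.009 0.21 ]
```

```bash
python3 -m handwheel '[[27.3,38,1,0,0,0,0],[27.3,38,1,0,0,0,0],[27.3,38,1,0,0,0,0],[27.3,38,1,0,0,0,0],[27.3,38,1,0,0,0,0],[27.3,38,1,0,0,0,0],[27.3,38,1,0,0,0,0],[27.3,38,1,0,0,0,0],[0,0,0,0,0,0.105,0],[0,0,0,0,0.005,0.105,0]]';python3 -m handwheel '[[0,0,0,0,0,0,0],[0,0,0,0,0,0,0]]'; python3 - <<'E'
from workcell import viewer; from h import *; im=viewer.get_image("wrist")
cv2.imwrite("pics/w3.png",im["frame"])
h=blob(im,"g",(256,190),vmin=20,r=150); print(cv2.approxPolyDP(h.reshape(-1,1,2),4,True).reshape(-1,2).tolist())
E
python3 go.py 405 261 14 -12
```

```text
t: 9.35
ee_pos: [400.7, 262.3, 124.3]
orientation: [-0.331, -3.118, 0.0]
ft_force: [0.2, -0.1, -0.4]
width: 88.3
grasp_force: 0.0
t: 9.6
ee_pos: [401.6, 261.6, 124.4]
orientation: [-0.326, -3.119, -0.0]
ft_force: [-0.0, 0.4, -0.2]
width: 88.0
grasp_force: 0.0
[[292, 147], [289, 259], [222, 260], [219, 147]]
pos [401.7 261.6 124.4] yaw 168.1 q6 -0.82 w 87.8
shift now-axes [-4.000e+00  1.000e-01  1.104e+02]  after-turn axes [-3.400e+00  1.000e-01  1.104e+02]  turn [-0.    -0.005  0.001]
```

View pics/w3.png

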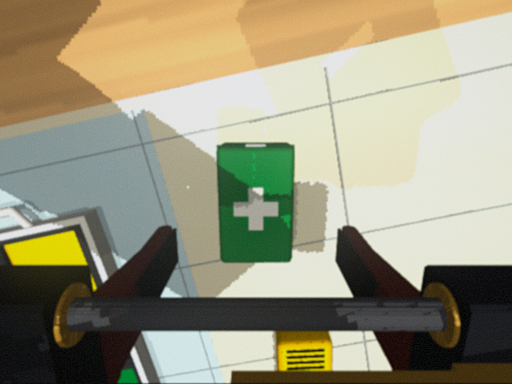

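The wrist view shows the aid box square between the fingers, with its cross at (256,209).

```bash
python3 - <<'E'
from workcell import viewer; from h import *; im=viewer.get_image("wrist")
print(ray(im,[(256,209),(221,203),(291,203)],40))
E
python3 go.py 405 261 14 -12
```

```text
[[408.88800144 259.9602122 ]
 [398.02226789 233.2841153 ]
 [409.7615382  288.75405143]]
pos [401.7 261.6 124.4] yaw 168.0 q6 -0.81 w 87.7
shift now-axes [-3.900e+00  1.000e-01  1.104e+02]  after-turn axes [-3.400e+00  1.000e-01  1.104e+02]  turn [-0.    -0.005  0.001]
```

```bash
python3 -m handwheel '[[-6,0,30,0,-0.004,0,0],[0,0,30,0,0,0,0],[0,0,27,0,0,0,0],[0,0,15,0,0,0,0],[0,0,5,0,0,0,0],[0,0,1,0,0,0,0],[0,0,0,0,0,0,0]]'; python3 -m handwheel '[[0,0,0,0,0,0,1],[0,0,0,0,0,0,1],[0,0,0,0,0,0,1],[0,0,0,0,0,0,1],[0,0,0,0,0,0,1]]'; python3 go.py 408 260 14 -12
```

```text
t: 10.58
ee_pos: [407.9, 260.9, 17.1]
orientation: [-0.329, -3.124, -0.001]
ft_force: [0.4, -1.2, -0.0]
width: 87.6
grasp_force: 0.0
t: 11.2
ee_pos: [407.3, 260.5, 16.6]
orientation: [-0.329, -3.123, 0.0]
ft_force: [-1.3, -2.1, 5.5]
width: 62.1
grasp_force: 30.0
pos [407.3 260.5  16.6] yaw 168.0 q6 -0.82 w 62.1
shift now-axes [-0.8 -0.4  2.6]  after-turn axes [-0.8 -0.4  2.6]  turn [-0.    -0.001 -0.   ]
```

```bash
python3 -m handwheel '[[0,0,-20,0,0,0,1],[0,0,-40,0,0,0,1],[0,0,-25,0,0,0,1],[0,0,0,0,0,-0.1,1],[0,0,0,0,0,-0.109,1],[0,0,0,0,0,0,1]]'; python3 go.py 619 57.5 95 0
```

```text
t: 11.95
ee_pos: [407.2, 260.5, 101.2]
orientation: [-0.003, -3.14, 0.0]
ft_force: [-0.4, 0.7, -2.0]
width: 62.0
grasp_force: 30.0
pos [407.2 260.5 101.2] yaw 179.9 q6 -1.03 w 62.0
shift now-axes [-212.2 -202.6    5.9]  after-turn axes [-211.8 -203.     6.2]  turn [-0.    -0.001 -0.002]
```

```bash
python3 -m handwheel '[[-20,-19,0,0,0,0,1],[-40,-38,0,0,0,0,1],[-40,-38,0,0,0,0,1],[-40,-38,0,0,0,0,1],[-40,-38,0,0,0,0,1],[-32,-32,0,0,0,0,1],[0,0,0,0,0,0,1],[0,0,0,0,0,0,1]]';python3 go.py 619 57.5 27 0
```

```text
t: 12.95
ee_pos: [618.1, 57.6, 100.4]
orientation: [-0.004, -3.138, -0.0]
ft_force: [-0.5, 0.1, -1.7]
width: 61.7
grasp_force: 30.0
pos [618.1  57.6 100.4] yaw 179.9 q6 -1.49 w 61.7
shift now-axes [-1.1 -0.1 73.4]  after-turn axes [-0.9 -0.1 73.4]  turn [ 0.    -0.003 -0.003]
```

```bash
python3 -m handwheel '[[-1,0,20,0,-0.003,0,1],[0,0,25,0,0,0,1],[0,0,14,0,0,0,1],[0,0,8,0,0,0,1],[0,0,3,0,0,0,1],[0,0,1,0,0,0,1],[0,0,0,0,0,0,1],[0,0,0,0,0,0,1]]';python3 go.py 619 57.5 26.6 0
```

```text
t: 13.95
ee_pos: [620.7, 57.4, 30.7]
orientation: [0.002, 3.139, 0.0]
ft_force: [-0.3, -0.1, -2.6]
width: 61.9
grasp_force: 30.0
pos [620.7  57.4  30.7] yaw 179.9 q6 -1.5 w 61.9
shift now-axes [1.7 0.1 4.1]  after-turn axes [1.7 0.1 4.1]  turn [ 0.     0.003 -0.001]
```

```bash
python3 -m handwheel '[[1,0,2,0,0.003,0,1],[0,0,1.5,0,0,0,1],[0,0,1,0,0,0,1],[0,0,0.7,0,0,0,1],[0,0,0,0,0,0,1]]';python3 go.py 619 57.5 26.6 0
```

```text
t: 14.58
ee_pos: [619.4, 57.4, 26.7]
orientation: [-0.001, -3.141, 0.0]
ft_force: [-4.9, -0.5, 14.4]
width: 61.9
grasp_force: 30.0
pos [619.4  57.4  26.7] yaw 180.0 q6 -1.5 w 61.9
shift now-axes [0.4 0.1 0.1]  after-turn axes [0.4 0.1 0.1]  turn [-0.    -0.001 -0.001]
```

Contact made. I'll release the box and go to the GPS.

```bash
python3 -m handwheel '[[0,0,0,0,0,0,0.3],[0,0,0,0,0,0,0.15],[0,0,0,0,0,0,0],[0,0,0,0,0,0,0],[0,0,-20,0,0,0,0],[0,0,-45,0,0,0,0],[0,0,-40,0,0,0,0],[0,0,0,0,0,0,0]]'; python3 go.py 387 -277 125 -14.5
```

```text
t: 15.58
ee_pos: [622.2, 57.7, 134.8]
orientation: [0.001, 3.135, 0.001]
ft_force: [0.3, -0.3, 1.0]
width: 87.9
grasp_force: 0.0
pos [622.2  57.7 134.8] yaw 180.0 q6 -1.5 w 87.9
shift now-axes [ 235.  -334.8    8. ]  after-turn axes [ 143.9 -382.9    9.8]  turn [0.001 0.007 0.252]
```

```bash
python3 -m handwheel '[[29.4,-41.8,0,0,0,0,0],[29.4,-41.8,0,0,0,0,0],[29.4,-41.8,0,0,0,0,0],[29.4,-41.8,0,0,0,0,0],[29.4,-41.8,0,0,0,0,0],[29.4,-41.8,0,0,0,0,0],[29.4,-41.8,0,0,0,0,0],[29.4,-41.8,0,0,0,0,0],[0,0,0,0,0,0.126,0],[0,0,0,0,0,0.126,0]]';python3 -m handwheel '[[0,0,0,0,0,0,0],[0,0,0,0,0,0,0]]'; python3 - <<'E'
from workcell import viewer; from h import *; im=viewer.get_image("wrist")
cv2.imwrite("pics/w4.png",im["frame"])
h=blob(im,"y",(256,200),vmin=50,r=150); print(cv2.approxPolyDP(h.reshape(-1,1,2),4,True).reshape(-1,2).tolist())
print(meas(im,"y",(256,200),32,r=150))
E
python3 go.py 387 -277 14 -14.5
```

```text
t: 16.82
ee_pos: [383.0, -277.2, 130.0]
orientation: [-0.405, -3.113, -0.001]
ft_force: [-1.0, -0.0, 0.0]
width: 87.8
grasp_force: 0.0
t: 17.08
ee_pos: [383.9, -276.5, 130.1]
orientation: [-0.392, -3.116, -0.0]
ft_force: [0.2, 0.6, -0.3]
width: 87.6
grasp_force: 0.0
[[281, 136], [288, 144], [285, 248], [278, 253], [234, 254], [227, 236], [226, 140]]
(array([ 386. , -276.8]), array([ 386. , -276.7]), array([ 52.5, 105.1]), -14.0)
pos [ 384.  -276.5  130.2] yaw 165.7 q6 -1.97 w 87.9
shift now-axes [ -3.2   0.3 116.2]  after-turn axes [ -3.    0.3 116.2]  turn [-0.    -0.001  0.003]
```

View pics/w4.png

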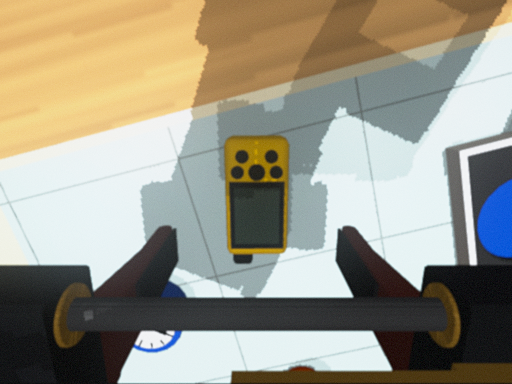

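The wrist view shows the GPS aligned at (256,195), with its aerial stub at (243,258).

```bash
python3 -m handwheel '[[-4,0,30,0,0,0,0],[0,0,30,0,0,0,0],[0,0,28,0,0,0,0],[0,0,17,0,0,0,0],[0,0,7,0,0,0,0],[0,0,2,0,0,0,0],[0,0,0,0,0,0,0]]'; python3 -m handwheel '[[0,0,0,0,0,0,1],[0,0,0,0,0,0,1],[0,0,0,0,0,0,1],[0,0,0,0,0,0,1],[0,0,0,0,0,0,1]]'; python3 go.py 391.4 -278.1 14 -14
```

```text
t: 18.0
ee_pos: [388.2, -278.0, 16.8]
orientation: [-0.396, -3.116, 0.001]
ft_force: [0.5, 0.0, 0.4]
width: 87.7
grasp_force: 0.0
t: 18.62
ee_pos: [387.8, -277.8, 16.4]
orientation: [-0.396, -3.116, 0.0]
ft_force: [-0.1, 0.6, 3.2]
width: 53.7
grasp_force: 30.0
pos [ 387.8 -277.8   16.4] yaw 165.5 q6 -1.96 w 53.7
shift now-axes [-3.6  0.6  2.4]  after-turn axes [-3.6  0.6  2.4]  turn [-0.    -0.001 -0.008]
```

```bash
python3 -m handwheel '[[0,0,-20,0,0,0,1],[0,0,-45,0,0,0,1],[0,0,-35,0,0,0,1],[0,0,0,0,0,-0.125,1],[0,0,0,0,0,-0.126,1],[0,0,0,0,0,0,1]]'; python3 go.py 466 56.5 95 0
```

```text
t: 19.38
ee_pos: [387.5, -277.5, 116.1]
orientation: [-0.005, -3.14, -0.0]
ft_force: [-0.7, -0.2, -1.9]
width: 53.5
grasp_force: 30.0
pos [ 387.5 -277.5  116.1] yaw 179.8 q6 -2.21 w 53.5
shift now-axes [-77.5 334.2  21.1]  after-turn axes [-78.5 334.   21.1]  turn [ 0.    -0.002 -0.003]
```

```bash
python3 -m handwheel '[[-6,24,0,0,0,0,1],[-11,48,0,0,0,0,1],[-11,48,0,0,0,0,1],[-11,48,0,0,0,0,1],[-11,48,0,0,0,0,1],[-11,48,0,0,0,0,1],[-11,45,0,0,0,0,1],[-6,25,0,0,0,0,1],[0,0,0,0,0,0,1],[0,0,0,0,0,0,1]]';python3 go.py 466 56.5 27 0
```

```text
t: 20.62
ee_pos: [465.9, 55.6, 115.8]
orientation: [-0.005, -3.139, 0.001]
ft_force: [0.0, 0.3, -2.3]
width: 53.8
grasp_force: 30.0
pos [465.9  55.6 115.8] yaw 179.8 q6 -1.47 w 53.8
shift now-axes [-0.3  0.9 88.8]  after-turn axes [-0.1  0.9 88.8]  turn [-0.    -0.002 -0.003]
```

Before, a commanded descent stopped about 3 mm short at first, so I'll go down 85 and then feel for contact.

```bash
python3 -m handwheel '[[0,1,20,0,-0.002,-0.003,1],[0,0,30,0,0,0,1],[0,0,20,0,0,0,1],[0,0,10,0,0,0,1],[0,0,4,0,0,0,1],[0,0,2,0,0,0,1],[0,0,0,0,0,0,1],[0,0,0,0,0,0,1]]';python3 go.py 466 56.5 26.4 0
```

```text
t: 21.62
ee_pos: [466.9, 57.2, 30.7]
orientation: [-0.002, 3.14, 0.0]
ft_force: [-0.0, -0.5, -2.1]
width: 53.5
grasp_force: 30.0
pos [466.9  57.2  30.7] yaw -179.9 q6 -1.48 w 53.5
shift now-axes [ 0.9 -0.7  4.2]  after-turn axes [ 0.9 -0.7  4.3]  turn [0.    0.002 0.001]
```

```bash
python3 -m handwheel '[[1,-0.7,2,0,0.002,0,1],[0,0,1.5,0,0,0,1],[0,0,1,0,0,0,1],[0,0,0.7,0,0,0,1],[0,0,0,0,0,0,1]]';python3 go.py 466 56.5 26.4 0
```

```text
t: 22.25
ee_pos: [465.5, 56.4, 26.4]
orientation: [0.002, -3.141, 0.0]
ft_force: [-5.8, -1.0, 21.7]
width: 53.8
grasp_force: 30.0
pos [465.5  56.4  26.4] yaw -179.9 q6 -1.48 w 53.8
shift now-axes [-0.5  0.1 -0. ]  after-turn axes [-0.5  0.1 -0. ]  turn [-0.    -0.001  0.001]
```

Contact made. I'll release and go to the compass.

```bash
python3 -m handwheel '[[0,0,-0.5,0,0,0,0.3],[0,0,0,0,0,0,0.15],[0,0,0,0,0,0,0],[0,0,0,0,0,0,0],[0,0,-20,0,0,0,0],[0,0,-45,0,0,0,0],[0,0,-40,0,0,0,0],[0,0,0,0,0,0,0]]'; python3 go.py 480.5 -411 130 -12
```

```text
t: 23.25
ee_pos: [467.6, 56.6, 133.0]
orientation: [-0.002, 3.137, 0.001]
ft_force: [1.2, -0.6, -1.0]
width: 87.4
grasp_force: 0.0
pos [467.6  56.6 133. ] yaw -179.9 q6 -1.48 w 87.4
shift now-axes [ -12.3 -467.6    2.8]  after-turn axes [-109.8 -454.7    3. ]  turn [0.001 0.005 0.211]
```

```bash
python3 -m handwheel '[[-1.2,-25,0,0,0,0,0],[-1.2,-52,0,0,0,0,0],[-1.2,-52,0,0,0,0,0],[-1.2,-52,0,0,0,0,0],[-1.2,-52,0,0,0,0,0],[-1.2,-52,0,0,0,0,0],[-1.2,-52,0,0,0,0,0],[-1.2,-52,0,0,0,0,0],[-1.2,-50,0,0,0,0,0],[-1.2,-28.6,0,0,0,0,0]]';python3 -m handwheel '[[0,0,0,0,0,0,0],[0,0,0,0,0,0,0]]'; python3 - <<'E'
from workcell import viewer; from h import *; im=viewer.get_image("wrist")
cv2.imwrite("pics/w5.png",im["frame"])
print(meas(im,"b",(256,200),30,r=100)); (c,r)=cv2.minEnclosingCircle(blob(im,"b",(256,200),r=100)); print(c,r,ray(im,[c],32))
E
python3 go.py 480.5 -411 14 0
```

```text
t: 24.5
ee_pos: [477.3, -413.2, 128.6]
orientation: [-0.001, -3.139, -0.001]
ft_force: [0.7, -0.3, -0.4]
width: 88.0
grasp_force: 0.0
t: 24.75
ee_pos: [477.5, -409.8, 129.2]
orientation: [0.002, -3.139, -0.003]
ft_force: [-0.4, -0.1, 0.1]
width: 87.7
grasp_force: 0.0
(array([ 481.6, -407.7]), array([ 481.2, -407. ]), array([62.5, 67.2]), -15.0)
(258.61474609375, 197.95901489257812) 38.211578369140625 [[ 479.4285277  -407.60851493]]
pos [ 477.7 -409.6  129.5] yaw -179.9 q6 -2.3 w 88.0
shift now-axes [ -3.1  -1.6 115.5]  after-turn axes [ -2.8  -1.4 115.5]  turn [ 0.002 -0.003  0.002]
```

View pics/w5.png

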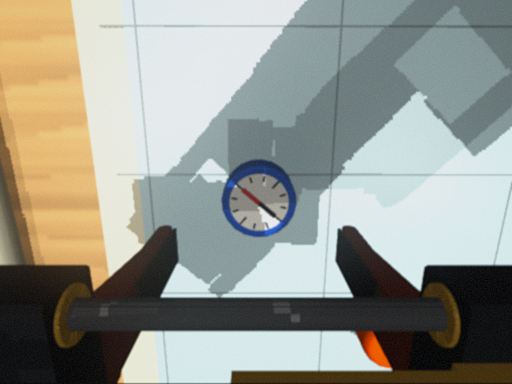

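The wrist view shows the compass at (259,198), centred between the fingers.

```bash
python3 -m handwheel '[[-2,1,30,0,-0.002,0,0],[0,0,30,0,0,0,0],[0,0,28,0,0,0,0],[0,0,16,0,0,0,0],[0,0,7,0,0,0,0],[0,0,2,0,0,0,0],[0,0,0,0,0,0,0]]'; python3 -m handwheel '[[0,0,0,0,0,0,1],[0,0,0,0,0,0,1],[0,0,0,0,0,0,1],[0,0,0,0,0,0,1],[0,0,0,0,0,0,1]]'; python3 go.py 480.5 -409 14 0
```

```text
t: 25.68
ee_pos: [480.7, -410.5, 18.2]
orientation: [-0.002, 3.14, -0.001]
ft_force: [-0.3, 0.2, 1.0]
width: 87.9
grasp_force: 0.0
t: 26.3
ee_pos: [480.3, -410.0, 17.8]
orientation: [-0.002, 3.141, 0.0]
ft_force: [-0.1, 2.6, 4.7]
width: 63.3
grasp_force: 30.0
pos [ 480.3 -410.    17.8] yaw -179.9 q6 -2.3 w 63.3
shift now-axes [-0.2  1.   3.8]  after-turn axes [-0.2  1.   3.8]  turn [0.    0.001 0.001]
```

```bash
python3 -m handwheel '[[0,0,-20,0,0,0,1],[0,0,-45,0,0,0,1],[0,0,-25,0,0,0,1],[0,0,0,0,0,0,1]]'; python3 -m handwheel '[[1,24,0,0,0,0,1],[2,48,0,0,0,0,1],[2,48,0,0,0,0,1],[1,48,0,0,0,0,1],[2,48,0,0,0,0,1],[1,48,0,0,0,0,1],[2,48,0,0,0,0,1],[1,30,0,0,0,0,1],[0,24,0,0,0,0,1],[0,0,0,0,0,0,1]]'; python3 -m handwheel '[[0,0,0,0,0,0,1]]'; python3 go.py 469.7 -43 28 0
```

```text
t: 26.8
ee_pos: [481.5, -411.5, 110.5]
orientation: [-0.002, 3.137, -0.006]
ft_force: [-0.0, -0.5, -1.5]
width: 63.7
grasp_force: 30.0
t: 28.05
ee_pos: [466.9, -43.0, 106.7]
orientation: [0.006, -3.141, -0.0]
ft_force: [0.5, -0.5, -2.2]
width: 63.9
grasp_force: 30.0
t: 28.18
ee_pos: [467.5, -44.6, 107.0]
orientation: [-0.002, 3.141, -0.0]
ft_force: [0.2, -0.5, -1.5]
width: 63.4
grasp_force: 30.0
pos [467.5 -44.6 107. ] yaw -179.9 q6 -1.69 w 63.4
shift now-axes [-2.2  1.6 79. ]  after-turn axes [-2.2  1.6 79. ]  turn [-0.     0.     0.002]
```

```bash
python3 -m handwheel '[[-2,1.5,20,0,0,0,1],[0,0,26,0,0,0,1],[0,0,16,0,0,0,1],[0,0,9,0,0,0,1],[0,0,4,0,0,0,1],[0,0,1,0,0,0,1],[0,0,0,0,0,0,1],[0,0,0,0,0,0,1]]';python3 go.py 469.7 -43 27.8 0
```

```text
t: 29.18
ee_pos: [470.1, -42.7, 31.9]
orientation: [-0.002, 3.14, -0.0]
ft_force: [-0.7, 0.5, -1.1]
width: 63.5
grasp_force: 30.0
pos [470.1 -42.7  31.9] yaw -179.9 q6 -1.69 w 63.5
shift now-axes [ 0.4 -0.3  4.1]  after-turn axes [ 0.4 -0.3  4.1]  turn [-0.     0.002  0.001]
```

```bash
python3 -m handwheel '[[0,0,2,0,0.001,0,1],[0,0,1.5,0,0,0,1],[0,0,1,0,0,0,1],[0,0,0.7,0,0,0,1],[0,0,0,0,0,0,1]]';python3 go.py 469.7 -43 27.8 0
```

```text
t: 29.8
ee_pos: [469.9, -42.7, 27.7]
orientation: [-0.002, 3.141, -0.0]
ft_force: [-5.3, -0.1, 23.1]
width: 63.2
grasp_force: 30.0
pos [469.9 -42.7  27.7] yaw -179.9 q6 -1.69 w 63.2
shift now-axes [ 0.2 -0.3 -0.1]  after-turn axes [ 0.2 -0.3 -0.1]  turn [-0.     0.     0.001]
```

```bash
python3 -m handwheel '[[0,0,-0.5,0,0,0,0.3],[0,0,0,0,0,0,0.15],[0,0,0,0,0,0,0],[0,0,0,0,0,0,0],[0,0,-20,0,0,0,0],[0,0,-45,0,0,0,0],[0,0,-50,0,0,0,0],[-30,30,-60,0,0,0,0],[-50,30,-60,0,0,0,0],[0,0,0,0,0,0,0]]';  python3 -m handwheel '[[0,0,0,0,0,0,0],[0,0,0,0,0,0,0]]'; python3 - <<'E'
from workcell import viewer; import cv2, numpy as np
a=[viewer.get_image(n)["frame"] for n in("scene","side","wrist")]
s=cv2.resize(a[0][140:280,150:350],(800,560)); cv2.imwrite("pics/f_scene.png",s)
cv2.imwrite("pics/f_side.png",cv2.resize(a[1][90:330,170:370],(500,600))); cv2.imwrite("pics/f_wrist.png",a[2])
E
```

```text
t: 31.05
ee_pos: [537.0, 6.5, 241.4]
orientation: [-0.005, 3.133, 0.0]
ft_force: [0.3, -0.5, -0.6]
width: 87.8
grasp_force: 0.0
t: 31.3
ee_pos: [530.8, 4.9, 235.9]
orientation: [0.001, -3.138, 0.0]
ft_force: [0.3, 0.3, -0.0]
width: 88.1
grasp_force: 0.0
```

View pics/f_wrist.png

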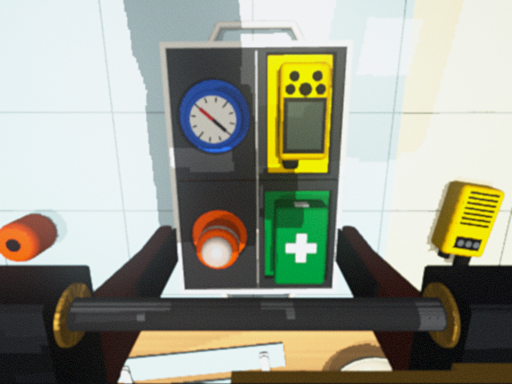

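View pics/f_side.png

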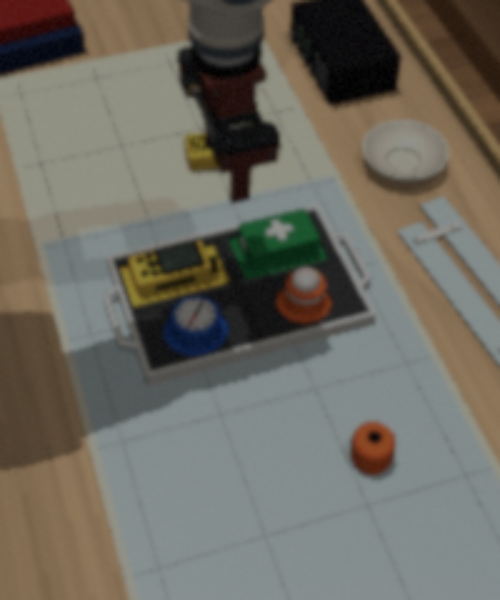

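The wrist view shows the compass (215,117), GPS (303,115), light (216,247) and aid box (301,248) in their own cut-outs, and the float and radio untouched. The side view agrees. I'll check the offsets once before handing in.

```bash
python3 - <<'E'
from workcell import viewer; from h import *; im=viewer.get_image("wrist")
for n,p,z in(("aid 619.5,57.5",(301,248),50),("light 620,-42.5",(213,253),64),("compass 470,-43",(213,116),44),("gpscase 464,56.5",(304,115),46)): print(n,ray(im,[p],z).round(1))
E
```

```text
aid 619.5,57.5 [[621.8  58.3]]
light 620,-42.5 [[621.6 -44.8]]
compass 470,-43 [[469.1 -41.9]]
gpscase 464,56.5 [[468.   56.2]]
```

```bash
python3 -c "
from workcell import ctrl
print(ctrl.close_job())"
```

```text
the job is handed in; nothing more can be done
None
```

The GPS, light, compass and first-aid box are each set down in their own cut-out, about 5 mm or less off centre by my last camera check; the radio and net float were left where they were, and the job was handed in at about 31 s, with no verdict returned.

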